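# Balance a test pot on the studio scale

### The arm

A 6-joint arm with a two-finger parallel gripper is mounted at the origin on a cart in front of the work surface, level with it; the furniture and walls round the work are solid. World frame = base frame: x ahead of the robot, y to its left, z up, the work surface at z = 0. Lengths are in mm, angles in rad, forces in N, time in s.
With the tool pointing down it reaches from about 350 to 775 mm from the base axis. Payload 7.3 kg.
Tool frame: the origin (TCP) lies at the very end of the fingers, on their centre line; the grasp point (between the pads) lies 19 mm behind it; z points along the fingers, y is the line along which they close (so a half turn about z gives the same grasp; the last joint's range is limited). The gripper opens to 92 mm and grips with 3 to 60 N. Pads are 19 mm wide; open, the fingers measure 130 mm over their backs; the gripper's body (75 mm by 190 mm) begins 47 mm behind the grasp point.
Start: joints at [-1.266, 0.342, 1.524, -0, 1.275, -0.146], TCP at [228.759, -472.561, 226.741] pointing down, gripper open.
Joint ranges: [-2.53, 2.53], [-0.77, 2.02], [0.04, 2.7], [-1, 4.14], [0.28, 2.66], [-3.11, 3.11]. Speed limits (rad/s): [2.57, 2.57, 3.14, 3.14, 3.14, 3.14].

### API

Orientations are given as [roll, pitch, yaw] about the fixed x, y, z axes, in that order (R = Rz(yaw) Ry(pitch) Rx(roll)).
In Python, from plant import get_obs, vision, workorder gives the robot as it stands.
- The arm moves only by the shell command python3 -m pendant 'ROWS' [OPENING]. ROWS is a JSON object of lists of equal length, an entry for each row: "dp": the shift along the tool's x, y, z in m, a list of three; "rotation": the turn, a rotation vector about the tool's x, y, z in rad, a list of three. A call has 1 to 8 rows; each row is the pose to reach, as a shift and turn from the pose commanded when the call began, along the tool's axes at that moment; what a row does not reach only later rows make up. A row lasts 1/8 s, in which the tool goes at most 62.5 mm and 10.7 degrees, less where a joint would pass 70% of its speed; a pose out of reach is approached as far as the arm can. A call with a gripper value outside its range is refused whole. OPENING is the finger opening in m, from 0 to 0.0918, set as the call begins (- or left out, the last holds). The fingers move at their own pace and stop on an object; the grip force is fixed at half the most. Time passes only in rows, so rows that repeat a pose let the fingers close. It gives the time, the measured TCP pose, the force, the opening and the grip force at its end, in the units of the state.
- get_obs(): the state, without advancing time (a new reading comes with each control period).
- vision.capture(name): name is "side" or "top" or "wrist"; returns a dict with "pixels" (384x512x3 uint8, red, green, blue), "vfov" (degrees; the focal length in pixels is half the picture's height over the tangent of half this angle, whatever the lens; pixels are square), "cx", "cy" (the principal point, pixels), "dist" ([k1, k2, p1, p2, k3] as OpenCV has them; the pictures are not rectified), "pose" (4x4, takes a point from camera to world coordinates); the wrist camera has in their place "T_tool_cam" (4x4, takes a point from camera to tool coordinates, whose origin is the TCP and whose axes are the flange's). Camera axes: x right, y up, looking along -z (the intrinsics and any distortion apply to the point x, -y, -z); pixel columns grow to the right and rows downward; lengths in mm; the calibration is good to about 2 mm. A picture is of the moment at which its call begins: read the wrist's pose just before it. There is no depth.
- workorder.close_job(): hands the job in; it is judged then, once.
The state is a dict: "time": time; "joint_positions": joint angles; "dq": joint speeds; "tau": joint torques, N m; "tool_pos": TCP position; "tcp_rot": TCP orientation; "contact_force": force on the tool from outside, world axes, zero at the start; "moment": the same for the moment, N m; "grip_width": finger opening in mm; "finger_force": force on a finger pad.
Only numpy, scipy, OpenCV 4.12 (cv2) and the standard library are available. Lean on these libraries where they do the work, as an engineer would, in place of code of your own. Each camera call takes 0.05 s, during which the arm holds its last target. There are 200 camera calls.

### The job

Weigh the small clay pot on the studio scale: gently stack both bored steel weights over the pin of the scale's empty plate, then nudge the poise along the front bar, without clamping it, until the beam, left to itself, floats level with its pointer inside the short marks either side of the zero line. Treat the scale as the delicate thing it is, leave the pot standing on its plate and do not disturb the other things on the table.

Things in the scene. Friction and masses are not known exactly. Their poses are not given: they have to be found in the camera images.
- balance: two-plate scale fixed on the table, grey foot 96 x 270 x 44 mm. Origin: centre of its underside; x away from the operator, y to the pot plate, z up. Pivot axis along x, 85 mm up; plates 100 mm to either side. Poise bar along y at x = -80 mm, 97 mm up when level, y = -125 to +125 mm. All contact forces on it together must stay under 15 N (pot and weights make 4 N; a pinch counts on both sides)
- beam (a joint): tilt of the beam in rad: 0 level, positive when the pot plate is low, stops at -0.12 and +0.12. It swings freely, damped, and rests after about 1.5 s. With pot and weights on, its resting tilt falls by about 0.008 rad for each mm of poise travel, until it lies on a stop
- poise (a joint): travel of the poise along the bar in m: 0 at the pot-plate end (y = +65 mm in the balance frame), 0.13 at the other end (y = -65 mm); more travel makes the weight side heavier. It stays where it is left; about 0.5 N moves it. Pushing it tips the beam, so the beam shows the balance only while nothing touches the scale
- poise_knob (a point): centre of the round knob on top of the poise: knob 15 mm in diameter, 20 mm high, standing on a block 20 mm wide across the bar, 18 mm along it; the knob's top is 10 mm above this point, the top of the block 21 mm below it
- weight_plate_top (a point): centre of the upper face of the round flat plate (104 mm in diameter) on the weight side, where the pin stands: pin 10 mm in diameter, 41 mm high, its last 7 mm tapering to 4 mm. The plate stays level and goes down by up to 24 mm as the beam tips
- pot_plate_top (a point): centre of the upper face of the same plate, without a pin, on the pot's side
- test_pot: small round fired clay pot, 72 mm in diameter, 47 mm high, standing on the pot plate; its mass, between 170 and 230 g, is not known. Origin: centre of its underside
- weight_a: dark steel disc weight of 100 g, 38 mm in diameter, 14 mm thick, with a 13 mm bore right through; lies flat. Origin: centre of its underside
- weight_b: a second disc weight just like weight_a
- clay_cutter: bystander: round metal cutter ring 62 mm in diameter, 30 mm high. Origin: centre of its underside
- tape_roll: bystander: roll of tape 104 mm in diameter, 25 mm high. Origin: centre of its underside
- stamp_tin: bystander: flat red tin 99 x 134 x 36 mm. Origin: centre of its underside
- scraper: bystander: scraper 178 mm long lying in front of the scale. Origin: its middle
- pointer_tip (a point): tip of the black pointer at the weight-plate end of the poise bar (balance frame x = -80, y = -151, z = 97 mm when level). Beside it the upright index plate, 20 mm wide, centre y = -163 mm, z = 64 to 130 mm: long zero line at z = 97 mm, short marks 4.6 mm above and below it (0.03 rad of tilt), others at the stops
- mallet: bystander: wooden mallet 261 mm long at the right. Origin: its middle, on the table

How it is judged:
By the outcome, as a careful person would: the job done as asked, in the order asked, and still so for the second after the job is handed in, with the robot touching nothing.
It also fails if it takes over 72 s, if anything falls off the work surface, if the arm or the gripper's body presses on something with over 40 N, if the wrist force passes 120 N, or if a joint passes its speed limit or range.

## Working session

There is one attempt and no reset: what is moved stays moved. The work goes in short steps, Python scripts to look and compute and a shell command to move; the robot and the scene stay as the last step left them, time stands still between calls to the robot, and variables do not carry over. Pictures are saved under pics/ and viewed, at most 10 in all, crops included, and the job is handed in when it is done.

```bash
ls; mkdir -p pics; cat > h.py <<'E'
import numpy as np, cv2
from plant import get_obs, vision, workorder
from scipy.spatial.transform import Rotation as R
def toolT():
    o=get_obs(); T=np.eye(4); T[:3,:3]=R.from_euler('xyz',o['tcp_rot']).as_matrix(); T[:3,3]=o['tool_pos']; return T
def cap(n,f=None):
    T=toolT(); c=vision.capture(n)
    c['P']=np.array(c['pose']) if 'pose' in c else T@np.array(c['T_tool_cam'])
    im=np.asarray(c['pixels']); c['bgr']=im[:,:,::-1].copy()
    h=im.shape[0]; fl=h/2/np.tan(np.radians(c['vfov'])/2)
    c['K']=np.array([[fl,0,c['cx']],[0,fl,c['cy']],[0,0,1.]]); c['d']=np.array(c['dist'],float)
    if f: cv2.imwrite('pics/'+f,c['bgr'])
    return c
def ray(c,uv):
    p=cv2.undistortPoints(np.array([[uv]],float),c['K'],c['d'])[0,0]
    return c['P'][:3,3], c['P'][:3,:3]@np.array([p[0],-p[1],-1])
def onz(c,uv,z):
    o,d=ray(c,uv); return o+d*(z-o[2])/d[2]
def proj(c,X):
    q=np.linalg.inv(c['P'])@np.append(X,1); q=np.array([q[0],-q[1],-q[2]])
    return cv2.projectPoints(q.reshape(1,1,3),np.zeros(3),np.zeros(3),c['K'],c['d'])[0].ravel()
E
python3 - <<'E'
from h import *
cs=[cap(n) for n in('top','side')]
for n,c in zip('ts',cs):
    cv2.imwrite(f'pics/a_{n}.png',cv2.resize(c['bgr'],(800,600),interpolation=cv2.INTER_CUBIC)); print(c['P'].round(2).tolist(),c['vfov'],c['dist'])
o=get_obs(); print(o); c=cap('wrist'); print(np.array(c['T_tool_cam']).round(3).tolist(),c['vfov'])
E
```

```text
pics
[[-0.0, 0.99, -0.15, 234.74], [-1.0, -0.0, 0.0, -7.36], [0.0, 0.15, 0.99, 1827.16], [0.0, 0.0, 0.0, 1.0]] 42.82364475352445 [-0.07652847  0.          0.          0.          0.        ]
[[0.97, 0.12, -0.21, 155.81], [-0.25, 0.5, -0.83, -1314.07], [0.01, 0.86, 0.52, 913.83], [0.0, 0.0, 0.0, 1.0]] 44.892699136800246 [-0.13117185  0.          0.          0.          0.        ]
{'time': 0.1, 'joint_positions': array([-1.26601303e+00,  3.42630691e-01,  1.52487274e+00,  9.37021050e-06,
        1.27541709e+00, -1.45990475e-01]), 'dq': array([-0.00034144, -0.00232734, -0.00150687, -0.0001196 ,  0.00042658,
        0.0008045 ]), 'tau': array([ 1.34029557e-03, -4.32006383e+01, -2.44695032e+01,  7.19540985e-02,
        5.26067172e-02, -6.29418787e-05]), 'tool_pos': array([ 228.64491541, -472.21149669,  226.14308589]), 'tcp_rot': array([-3.14028021e+00, -2.02033941e-04,  4.50770903e-01]), 'contact_force': array([ 0.97039945,  0.07851503, -0.44183865]), 'moment': array([0.02790493, 0.01776023, 0.02046287]), 'finger_force': 0.0, 'grip_width': 91.75030683678375}
[[-0.0, 0.955, 0.296, 80.932], [1.0, 0.0, 0.0, 0.959], [0.0, 0.296, -0.955, -157.748], [0.0, 0.0, 0.0, 1.0]] 64.29680025680025
```

View pics/a_t.png

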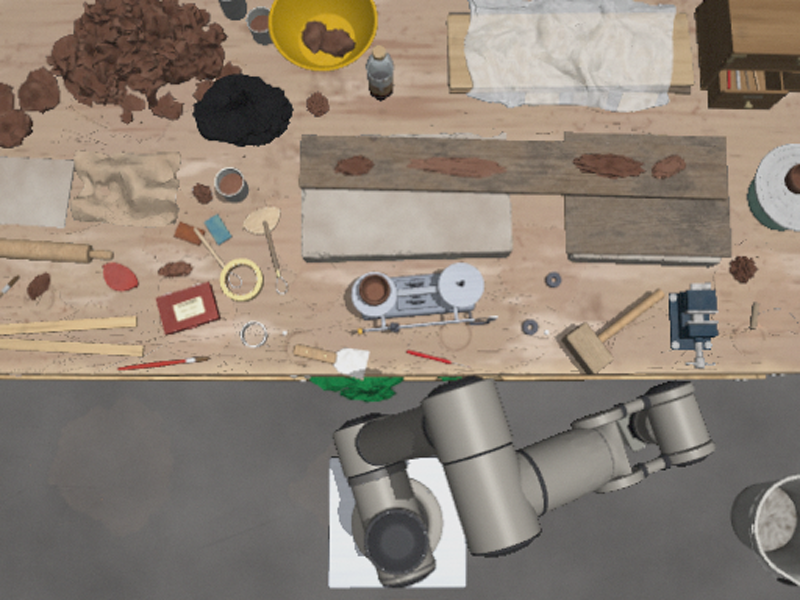

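View pics/a_s.png

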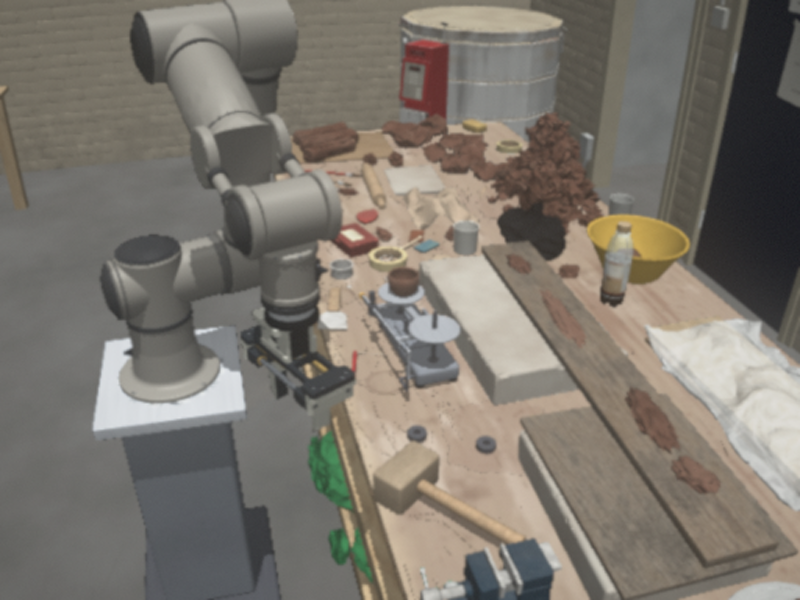

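The top view (800x600) shows the weights at (553,280) and (529,326), the weight plate at (461,287) and the pot at (373,289). The bar runs along the front from (355,331) to (495,319). The side view shows the pin upright on the weight plate, with the pot side low.

```bash
python3 - <<'E'
from h import *
c=cap('top'); s=cap('side')
for n,uv,z in [('wA',(553,280),14),('wB',(529,326),14),('plate',(461,287),130),('pot',(373,290),150),('bar_l',(355,331),97),('bar_r',(495,319),97),('mallethead',(588,347),40),('tape',(455,332),25)]:
    print(n,onz(c,np.array(uv)*.64-.18,z).round(0))
for n,uv in [('wA',(486,442)),('wB',(417,432))]: print(n,onz(s,np.array(uv)*.64-.18,14).round(0))
# blobs dark round weights
g=cv2.cvtColor(c['bgr'],cv2.COLOR_BGR2GRAY); m=((g<110)*255).astype('uint8'); m[:,:325]=0;m[:160]=0;m[220:]=0
n,l,st,ce=cv2.connectedComponentsWithStats(m)
for i in range(1,n):
    if 30<st[i,4]<200: print(st[i],ce[i],onz(c,ce[i],10).round(1))
big=cv2.resize(c['bgr'][150:240,210:370],(800,450),interpolation=cv2.INTER_CUBIC); cv2.imwrite('pics/b.png',big)
E
```

```text
wA [ 571. -380.   14.]
wB [ 459. -319.   14.]
plate [ 534. -147.  130.]
pot [524.  50. 150.]
bar_l [439.  93.  97.]
bar_r [ 466. -227.   97.]
mallethead [ 406. -453.   40.]
tape [ 444. -140.   25.]
wA [ 575. -380.   14.]
wB [ 459. -322.   14.]
[422 162  32   2  35] [436.77142857 162.48571429] [ 636.3 -705.    10. ]
[349 175  10   9  67] [353.37313433 178.86567164] [ 572.7 -379.6   10. ]
[381 187  36  28 123] [398.42276423 200.54471545] [ 489.3 -548.4   10. ]
[334 205  10   9  63] [338.31746032 208.98412698] [ 458.  -319.1   10. ]
[357 209  14  11  52] [362.11538462 214.78846154] [ 435.8 -408.2   10. ]
```

View pics/b.png

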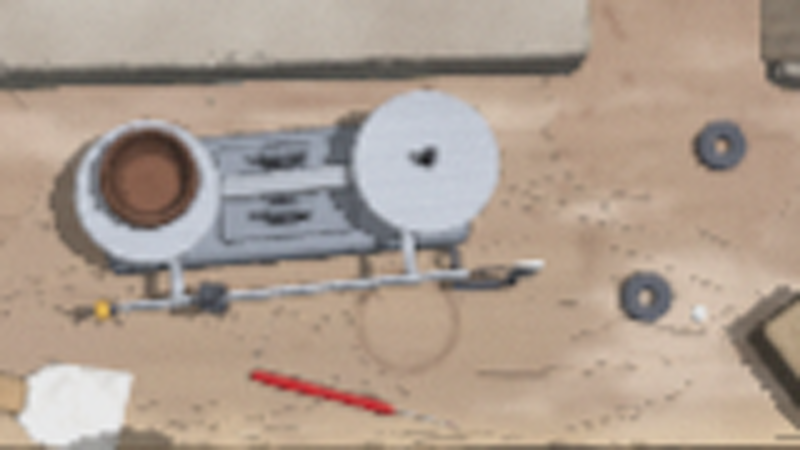

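```bash
python3 -m pendant '{"dp":[[0.05,0,0],[0.1,0,0],[0.15,0,0],[0.2,0,0],[0.25,0,0],[0.3,0,0],[0.3,0,0]],"rotation":[[0,0,0.06],[0,0,0.12],[0,0,0.18],[0,0,0.24],[0,0,0.3],[0,0,0.35],[0,0,0.35]]}' 0.06
python3 - <<'E'
from h import *
c=cap('wrist','w1.png'); o=get_obs(); print(o['tool_pos'],o['tcp_rot'])
for X in [(572,-379.6,10),(458,-319,10)]: print(proj(c,X))
g=cv2.cvtColor(c['bgr'],cv2.COLOR_BGR2GRAY)
for X in [(572,-379.6,10),(458,-319,10)]:
    u,v=proj(c,X).astype(int); print(g[v,u])
    m=np.zeros_like(g); m[max(v-45,0):v+45,max(u-45,0):u+45]=(g[max(v-45,0):v+45,max(u-45,0):u+45]<105)*255
    k,_=cv2.findContours(m,cv2.RETR_EXTERNAL,cv2.CHAIN_APPROX_NONE); k=max(k,key=cv2.contourArea)
    e=cv2.fitEllipse(k); print(e, onz(c,e[0],7).round(1), onz(c,e[0],14).round(1))
E
```

```text
time: 1.12
tool_pos: [501.2, -339.7, 226.1]
tcp_rot: [-3.141, -0.0, 0.105]
contact_force: [0.4, -0.5, -0.6]
grip_width: 59.7
finger_force: 0.0
[ 499.66176963 -340.80232045  226.09535553] [-3.1411223e+00  7.6396814e-04  1.0393304e-01]
[295.65718666 108.39283668]
[236.6522444  193.90444847]
199
((337.3624572753906, 65.18123626708984), (4.049602031707764, 6.73321533203125), 156.9951934814453) [ 626.2 -421.7    7. ] [ 625.4 -420.    14. ]
230
((198.94760131835938, 233.2894287109375), (8.310763359069824, 11.12745475769043), 19.64430046081543) [ 395.6 -272.7    7. ] [ 399.  -273.8   14. ]
```

View pics/w1.png

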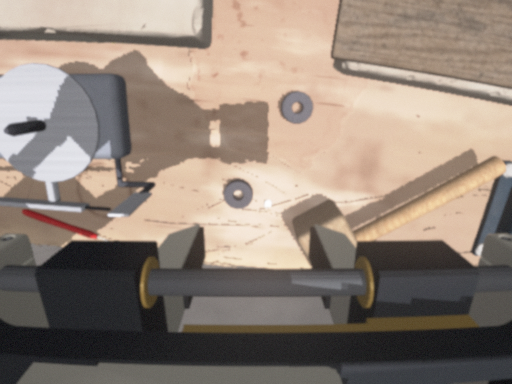

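The wrist view shows the weights at (297,107) and (238,194), the pin plate around (38,123), and the mallet clear of both. I'll refine these positions.

```bash
cat >> h.py <<'E'
def disc(c,uv,r=26):
    h=cv2.cvtColor(c['bgr'],cv2.COLOR_BGR2HSV); u,v=map(int,uv)
    m=np.zeros(h.shape[:2],'uint8'); s=np.s_[max(v-r,0):v+r,max(u-r,0):u+r]
    m[s]=((h[s][...,1]<70)&(h[s][...,2]<150))*255
    k,_=cv2.findContours(m,cv2.RETR_EXTERNAL,cv2.CHAIN_APPROX_NONE); k=max(k,key=cv2.contourArea)
    return cv2.fitEllipse(k)
E
python3 - <<'E'
from h import *
c=cap('wrist')
for uv in [(297,107),(238,194)]:
    e=disc(c,uv); print(np.round(e[0],1),np.round(e[1],1), onz(c,e[0],8).round(1))
t=cap('top'); s=cap('side')
# plate bright blob in top & wrist
h=cv2.cvtColor(t['bgr'],cv2.COLOR_BGR2HSV); print(h[186,300],h[192,300])
u=np.array([295,182]); m=((h[...,1]<45)&(h[...,2]>165)).astype('uint8')*255; m[:168]=0;m[200:]=0;m[:,:278]=0;m[:,312:]=0
k,_=cv2.findContours(m,0,cv2.CHAIN_APPROX_NONE);k=max(k,key=cv2.contourArea);e=cv2.fitEllipse(cv2.convexHull(k));print('top',e)
h=cv2.cvtColor(c['bgr'],cv2.COLOR_BGR2HSV);m=((h[...,1]<45)&(h[...,2]>150)).astype('uint8')*255;m=cv2.morphologyEx(m,2,np.ones((9,9)));m[:50]=0;m[200:]=0;m[:,130:]=0
k,_=cv2.findContours(m,0,cv2.CHAIN_APPROX_NONE);k=max(k,key=cv2.contourArea);e2=cv2.fitEllipse(cv2.convexHull(k));print('wr',e2,cv2.boundingRect(k))
# side: plate centre approx
h=cv2.cvtColor(s['bgr'],cv2.COLOR_BGR2HSV);m=((h[...,1]<45)&(h[...,2]>150)).astype('uint8')*255;m[:198]=0;m[222:]=0;m[:,:258]=0;m[:,298:]=0
k,_=cv2.findContours(m,0,cv2.CHAIN_APPROX_NONE);k=max(k,key=cv2.contourArea);e3=cv2.fitEllipse(cv2.convexHull(k));print('side',e3)
A=np.zeros((3,3));b=np.zeros(3)
for cc,uv in((t,e[0]),(c,e2[0]),(s,e3[0])):
    o,d=ray(cc,uv);d/=np.linalg.norm(d);Q=np.eye(3)-np.outer(d,d);A+=Q;b+=Q@o
X=np.linalg.solve(A,b);print(X.round(1))
for cc,uv in((t,e[0]),(c,e2[0]),(s,e3[0])):print(np.round(uv,1),proj(cc,X).round(1))
v=np.hstack([cv2.resize(s['bgr'][165:260,225:305],None,fx=5,fy=5,interpolation=2),cv2.resize(c['bgr'][55:215,0:130],(386,475))]);cv2.imwrite('pics/c.png',v)
E
```

```text
[294.4 104.8] [30.1 32.2] [ 574.1 -378.9    8. ]
[236.6 191. ] [27.  28.7] [ 459.4 -319.6    8. ]
[105  19 134] [109  19 218]
top ((290.3621520996094, 178.12257385253906), (16.847448348999023, 29.026811599731445), 37.38407516479492)
wr ((26.664173126220703, 93.09092712402344), (64.9317626953125, 84.82462310791016), 65.88668060302734) (0, 60, 66, 65)
side ((269.5469055175781, 201.51498413085938), (12.428627014160156, 19.14240264892578), 125.4024429321289)
[ 547.1 -129.   131.8]
[290.4 178.1] [289.6 179.8]
[26.7 93.1] [ 12.3 114.5]
[269.5 201.5] [277.8 204.2]
```

View pics/c.png

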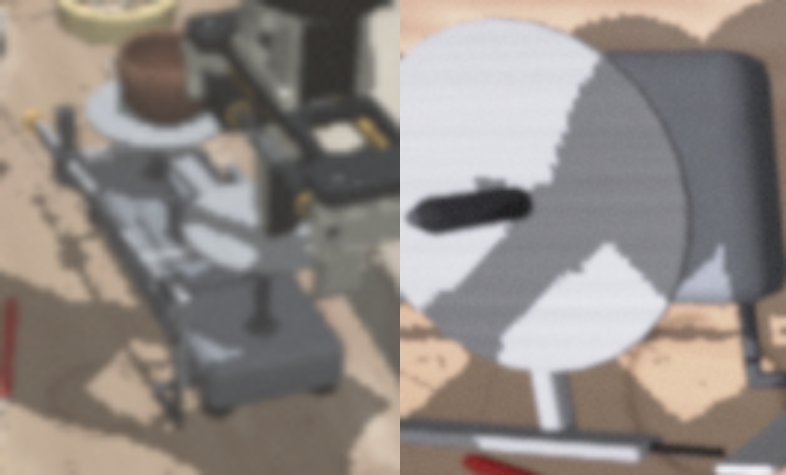

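```bash
python3 -m pendant '{"dp":[[-0.013,-0.009,0.05],[-0.026,-0.018,0.1],[-0.038,-0.025,0.15],[-0.038,-0.025,0.15]],"rotation":[[0,0,0],[0,0,0],[0,0,0],[0,0,0]]}' 0.06
python3 - <<'E'
from h import *
c=cap('wrist','w2.png'); o=get_obs(); print(o['tool_pos'],o['tcp_rot'])
g=c['bgr']; u,v=proj(c,(459.4,-319.6,8)); print(u,v)
e=disc(c,(u,v),45); print(np.round(e[0],1),np.round(e[1],1)); X=onz(c,e[0],9); print(X)
T=toolT(); print((np.linalg.inv(T)@np.append(X,1)).round(1))
E
```

```text
time: 1.82
tool_pos: [455.1, -319.6, 74.1]
tcp_rot: [-3.136, 0.006, 0.099]
contact_force: [-0.2, -0.4, 1.2]
grip_width: 59.8
finger_force: 0.0
[ 457.51424469 -321.33409029   76.75778096] [-3.14022920e+00  1.27446216e-03  9.90864695e-02]
256.8017310487602 198.14154323021737
[257.8 198.2] [49.4 51.4]
[ 459.76345859 -320.36045548    9.        ]
[ 2.4 -0.7 67.8  1. ]
```

View pics/w2.png

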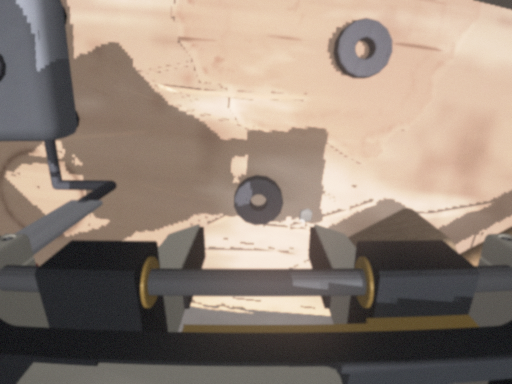

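The weight sits at (258,199), centred between the fingers. Next I descend and grip it.

```bash
python3 -m pendant '{"dp":[[0.002,0,0.04],[0.002,-0.001,0.06],[0.002,-0.001,0.068],[0.002,-0.001,0.072],[0.002,-0.001,0.073],[0.002,-0.001,0.073]],"rotation":[[0,0,0],[0,0,0],[0,0,0],[0,0,0],[0,0,0],[0,0,0]]}' 0.06
python3 -m pendant '{"dp":[[0,0,0],[0,0,0],[0,0,0],[0,0,0],[0,0,0]],"rotation":[[0,0,0],[0,0,0],[0,0,0],[0,0,0],[0,0,0]]}' 0.03
```

```text
time: 2.62
tool_pos: [462.3, -322.3, 6.3]
tcp_rot: [3.136, -0.004, 0.1]
contact_force: [0.7, -5.9, 1.7]
grip_width: 60.0
finger_force: 0.0
time: 3.25
tool_pos: [462.3, -322.3, 6.3]
tcp_rot: [3.136, -0.004, 0.1]
contact_force: [0.9, -6.4, -0.2]
grip_width: 36.2
finger_force: 30.3
```

The -y force suggests the gripper body is touching the index plate. I'll back off sideways, away from the scale, before lifting.

```bash
python3 -m pendant '{"dp":[[0,0.004,-0.001],[0,0.010,-0.002],[0,0.016,-0.006],[0,0.02,-0.02],[0,0.02,-0.06],[0,0.02,-0.12],[0,0.02,-0.18],[0,0.02,-0.2]],"rotation":[[0,0,0],[0,0,0],[0,0,0],[0,0,0],[0,0,0],[0,0,0],[0,0,0],[0,0,0]]}'
python3 - <<'E'
from h import *
o=get_obs(); print(o['tool_pos'],o['tcp_rot'],o['contact_force'],o['grip_width'])
c=cap('wrist','w3.png'); s=cap('side')
cv2.imwrite('pics/d.png',np.hstack([cv2.resize(c['bgr'],(480,360)),cv2.resize(s['bgr'][150:262,220:320],(320,360),interpolation=2)]))
E
```

```text
time: 4.25
tool_pos: [463.5, -340.6, 209.4]
tcp_rot: [3.135, -0.005, 0.101]
contact_force: [0.5, -0.1, -1.5]
grip_width: 36.4
finger_force: 30.3
[ 463.53217155 -340.64608625  209.36742635] [ 3.13535039 -0.00531802  0.1008963 ] [ 0.51363036 -0.06816985 -1.47577795] 36.375231499446656
```

View pics/d.png

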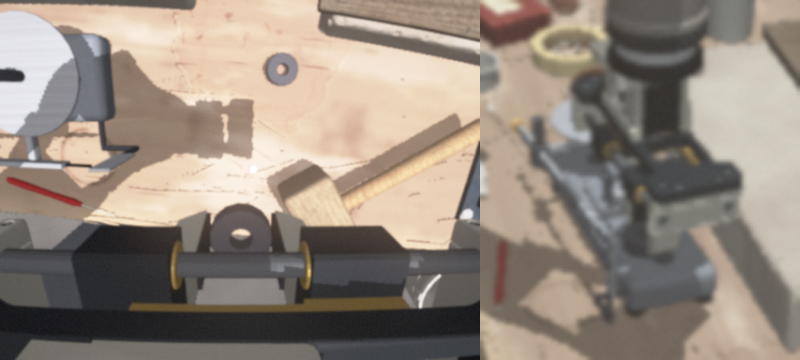

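The held weight is centred in the fingers, with its bore at about (240,232) in the left half. I'll locate the pin from several wrist viewpoints over the plate.

```bash
cat >> h.py <<'E'
def pin(c,guess,r=60):
    g=cv2.cvtColor(c['bgr'],cv2.COLOR_BGR2GRAY); u,v=proj(c,guess).astype(int)
    m=np.zeros_like(g); s=np.s_[max(v-r,0):min(v+r,225),max(u-r,0):u+r]; m[s]=(g[s]<70)*255
    n,l,st,ce=cv2.connectedComponentsWithStats(m)
    out=[]
    for i in range(1,n):
        if st[i,4]>60: out.append((st[i].tolist(),ce[i].round(1).tolist()))
    return m,l,out
E
python3 -m pendant '{"dp":[[0,-0.05,-0.017],[0.002,-0.1,-0.017],[0.002,-0.15,-0.017],[0.002,-0.15,-0.017],[0.002,-0.15,-0.017]],"rotation":[[0,0,0],[0,0,0],[0,0,0],[0,0,0],[0,0,0]]}'
cat > look.py <<'E'
from h import *; import pickle,sys
o=get_obs(); print(o['tool_pos'].round(1),o['tcp_rot'].round(4),o['time'])
c=cap('wrist'); pickle.dump(c,open(sys.argv[1]+'.pkl','wb'))
m,l,out=pin(c,(534,-147,140)); print(proj(c,(534,-147,140)))
for x in out: print(x)
E
python3 look.py v1
python3 -m pendant '{"dp":[[0,-0.04,0],[0,-0.08,0],[0,-0.08,0],[0,-0.08,0]],"rotation":[[0,0,0],[0,0,0],[0,0,0],[0,0,0]]}'
python3 look.py v2
```

```text
time: 4.97
tool_pos: [449.2, -190.2, 220.2]
tcp_rot: [-3.141, 0.001, 0.101]
contact_force: [0.4, -0.9, -1.0]
grip_width: 36.2
finger_force: 30.3
[ 449.2 -190.2  220.2] [-3.1415e+00  8.0000e-04  1.0130e-01] 4.975
[209.35349684  84.78136694]
([202, 71, 15, 11, 81], [211.1, 77.0])
time: 5.52
tool_pos: [441.6, -111.6, 220.6]
tcp_rot: [3.141, 0.0, 0.1]
contact_force: [0.1, 0.6, -1.4]
grip_width: 36.4
finger_force: 30.3
[ 441.6 -111.6  220.6] [3.141  0.     0.1001] 5.525
[315.16569605  85.43809968]
```

```bash
python3 - <<'E'
import pickle,cv2,numpy as np
a,b=[pickle.load(open(f'v{i}.pkl','rb'))['bgr'] for i in(1,2)]
x=np.hstack([cv2.resize(a[10:210,100:320],(440,400)),cv2.resize(b[10:210,230:410],(360,400))]);cv2.imwrite('pics/e.png',x)
E
```

```text
(no output)
```

View pics/e.png

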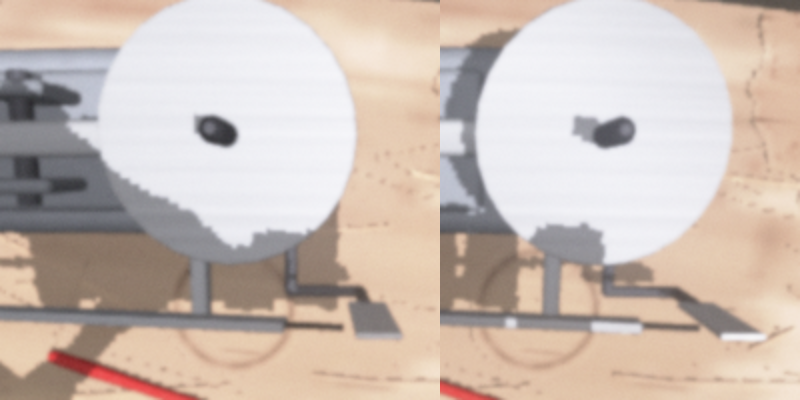

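The left crop (v1) shows the pin tip at about px (206,73) and its base at (214,76). In v2 the tip is at about (322,74) and the base at (311,79). The plate edge is clear, so I'll fit circles.

```bash
cat >> h.py <<'E'
def tri(L):
    A=np.zeros((3,3));b=np.zeros(3)
    for cc,uv in L:
        o,d=ray(cc,uv);d=d/np.linalg.norm(d);Q=np.eye(3)-np.outer(d,d);A+=Q;b+=Q@o
    X=np.linalg.solve(A,b); return X.round(1),[np.round(proj(cc,X)-uv,1).tolist() for cc,uv in L]
E
python3 - <<'E'
from h import *; import pickle
C=[pickle.load(open(f'v{i}.pkl','rb')) for i in(1,2)]
P=[]
for c,g0 in zip(C,[(213.5,75),(312,75)]):
    h=cv2.cvtColor(c['bgr'],cv2.COLOR_BGR2GRAY)
    ed=cv2.Canny(cv2.GaussianBlur(h,(3,3),0),40,100); ys,xs=np.nonzero(ed); p=np.c_[xs,ys].astype(np.float32)
    e=(g0,(130,130),0)
    for tol in(8,5,3,2,1.5,1.5):
        q=p-np.array(e[0]);th=np.radians(e[2]);x=q@[np.cos(th),np.sin(th)];y=q@[-np.sin(th),np.cos(th)]
        rr=np.hypot(x/(e[1][0]/2),y/(e[1][1]/2)); k=abs(rr-1)*65<tol; e=cv2.fitEllipse(p[k])
    print(e,k.sum()); P.append((c,e[0]))
print('plate',tri(P)); print('tip',tri([(C[0],(206,73)),(C[1],(322.5,74))])); print('base',tri([(C[0],(213.8,76)),(C[1],(311.5,79.5))]))
s=tri(P)[0][2]
for c,uv in P: print(onz(c,uv,s).round(1))
# index plate / pointer tip / bar
print('pointer tip',tri([(C[0],(100+342/2,10+328/2)),(C[1],(230+(698-440)/2,10+328/2))]))
print('idx',tri([(C[0],(100+375/2,10+321/2)),(C[1],(230+(745-440)/2,10+336/2))]))
E
```

```text
((212.6891632080078, 73.83899688720703), (128.08775329589844, 134.79745483398438), 159.51473999023438) 429
((311.32586669921875, 74.90265655517578), (127.75589752197266, 135.43333435058594), 19.510568618774414) 406
plate (array([ 542.8, -146.2,  120.6]), [[0.0, 0.2], [0.0, -0.2]])
tip (array([ 541. , -147.3,  160. ]), [[0.0, 0.1], [0.0, -0.1]])
base (array([ 540.4, -147.1,  119. ]), [[0.0, 1.4], [0.1, -1.4]])
[ 542.9 -146.2  120.6]
[ 542.6 -146.2  120.6]
pointer tip (array([ 464.5, -202.2,  115.2]), [[-0.0, -0.2], [-0.0, 0.2]])
idx (array([ 471.3, -213.6,  137.9]), [[-0.3, 3.6], [0.3, -3.5]])
```

```bash
python3 - <<'E'
from h import *
T=toolT(); L=[]
for k in range(1):
    c=cap('wrist'); h=cv2.cvtColor(c['bgr'],cv2.COLOR_BGR2GRAY)
    s=h[215:275,226:290]; m=cv2.adaptiveThreshold(cv2.GaussianBlur(s,(3,3),0),255,cv2.ADAPTIVE_THRESH_MEAN_C,0,31,-8) if 0 else ((s>110)*255).astype('uint8')
    n,l,st,ce=cv2.connectedComponentsWithStats(m)
    for i in range(1,n):
        if st[i,4]>25: print(st[i],ce[i]+[226,215])
    P=np.array(c['T_tool_cam'])
    c['P']=P
    for uv in [ce[i]+[226,215] for i in range(1,n) if st[i,4]>25]: print(onz(c,uv,6-14).round(1))
    print(s[::5,::4])
print(get_obs()['tool_pos'])
E
```

```text
[  0   0  64  23 537] [260.44320298 220.64990689]
[23 31 12  8 66] [254.75757576 249.3030303 ]
[17.4  2.7 -8. ]
[ 0.4 -0.3 -8. ]
[[214 215 216 216 216 212 196 138 128 131 206 185 198 208 207 208]
 [220 218 219 207 125  76  68  69  71  68  72 116 209 220 214 194]
 [221 220 153  65  66  69  72  83  75  76  72  70  68 105 216 218]
 [ 80  72  63  74  84  85  78  81  79  83  82  84  78  70 108 205]
 [ 75  66  79  79  79  82  81  81  78  80  79  81  83  81  73 112]
 [ 61  78  79  78  76  84  76  77  79  78  81  78  79  81  79  70]
 [ 70  79  79  75  78  72  87 102 104  92  78  80  79  79  75  81]
 [ 78  74  77  76  77  72 112 114 111 103 104  77  75  78  79  74]
 [ 74  72  75  77  71  54  63  82  79  62  55  73  77  77  73  78]
 [ 72  70  72  72  75  60  53  53  56  54  56  70  69  74  76  73]
 [ 72  69  74  72  72  72  70  63  58  66  74  76  75  70  72  79]
 [ 56  59  53  53  57  53  55  53  58  57  55  62  57  59  59  59]]
[ 441.47026083 -111.72839216  220.52650091]
```

```bash
python3 -m pendant '{"dp":[[0.033,0.015,0],[0.066,0.03,0],[0.098,0.045,0],[0.098,0.045,0.01],[0.098,0.045,0.02],[0.098,0.045,0.03],[0.098,0.045,0.03]],"rotation":[[0,0,0],[0,0,0],[0,0,0],[0,0,0],[0,0,0],[0,0,0],[0,0,0]]}'
python3 - <<'E'
from h import *
o=get_obs(); print(o['tool_pos'],o['tcp_rot'],o['contact_force'])
T=toolT(); print('weight c', (T@[-2.3,0.3,6,1]).round(1))
s=cap('side'); cv2.imwrite('pics/f.png',cv2.resize(s['bgr'][160:250,225:325],(800,600)[:2] if 0 else (600,540),interpolation=cv2.INTER_CUBIC))
X=(T@[-2.3,0.3,6,1])[:3]
for n,p in (('under',X),('tip',(541.5,-146.8,161)),('base',(541.5,-146.8,120.3))): print(n,((proj(s,p)-[225,160])*6).round(0))
E
```

```text
time: 6.5
tool_pos: [542.2, -145.1, 189.9]
tcp_rot: [-3.141, 0.002, 0.101]
contact_force: [0.7, 0.1, -1.6]
grip_width: 36.4
finger_force: 30.3
[ 542.21915762 -145.09715436  189.86357515] [-3.14070075e+00  1.84971580e-03  1.00672236e-01] [ 0.72006901  0.12897941 -1.59164384]
weight c [ 539.9 -145.6  183.9    1. ]
under [316. 198.]
tip [318. 237.]
base [316. 303.]
```

View pics/f.png

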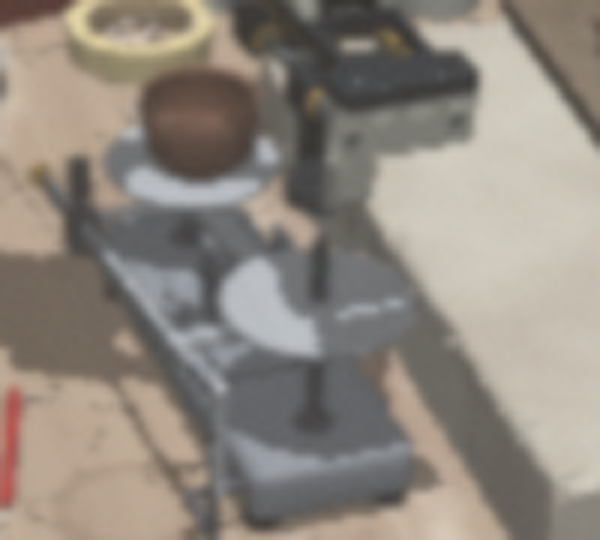

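The pin tip at about (320,237) agrees with the prediction of (318,237), and the weight is right above it. I'll apply a small correction and lower it.

```bash
python3 -m pendant '{"dp":[[0.0015,0.0013,0],[0.0015,0.0013,0.008],[0.0015,0.0013,0.016],[0.0015,0.0013,0.024],[0.0015,0.0013,0.03],[0.0015,0.0013,0.034],[0.0015,0.0013,0.036],[0.0015,0.0013,0.036]],"rotation":[[0,0,0],[0,0,0],[0,0,0],[0,0,0],[0,0,0],[0,0,0],[0,0,0],[0,0,0]]}'
python3 - <<'E'
from h import *
T=toolT(); print('weight c', (T@[-2.3,0.3,6,1]).round(1),get_obs()['contact_force'])
s=cap('side'); m=s['bgr'][190:225,260:300].max(2); print(m[::2,8:32:1])
E
```

```text
time: 7.55
tool_pos: [544.9, -146.6, 154.7]
tcp_rot: [3.141, -0.0, 0.101]
contact_force: [0.0, -0.1, -1.1]
grip_width: 36.4
finger_force: 30.3
weight c [ 542.7 -147.1  148.7    1. ] [ 0.02740249 -0.10687098 -1.11411303]
[[118 130 154 167 152 122  96  75  65  69  70  77 101 116 123 121 116 115
  115 116 121 131 134 135]
 [167 177 178 171 153 124 100  77  60  57  60  72  98 114 126 129 125 121
  121 124 123 124 124 124]
 [193 186 183 183 172 139 106  78  61  57  59  74 104 117 113  98  94 109
  120 123 122 123 124 123]
 [192 195 190 184 177 151 111  80  66  65  69  82 107 118 121 120 121 123
  122 126 135 147 152 164]
 [143 156 135 117 119 107  87  76  72  72  75  86  99 111 118 122 125 121
  121 126 146 177 192 196]
 [101 107  96  83  76  72  73  74  73  72  76  86 100 111 118 121 121 121
  121 122 122 143 165 178]
 [111 107 105 104  92  74  69  69  70  72  76  89 102 114 119 119 117 117
  121 128 118 109 121 145]
 [175 152 129 118 110  97  82  74  70  69  72  84  96 100  99 105 108 111
  113 116 114 113 111 115]
 [196 193 180 155 129 118 114 106  89  72  72  83  99 108 110 115 118 11
[... 238 characters left out ...]
96 196 195 181 155 129 118 116 116 116 116 117 116 116 119 130 134
  135 134 132 151 161 157]
 [194 195 196 198 197 193 181 158 140 135 125 119 117 117 116 120 133 140
  141 138 126 121 119 119]
 [183 189 193 194 196 197 197 196 193 179 148 122 117 116 116 116 116 117
  116 116 113 111 110 109]
 [117 126 137 148 161 170 176 180 180 173 161 137 117 114 114 113 114 111
  109 108 109 116 124 117]
 [102 102 101 102  99  95  92  93  92  91  93  96 100 104 103  99 104 110
  113 111 112 116 131 137]
 [ 94  97 100 100 100 101 100  91  77  72  77  94 104 104 104 102  99 101
  107 109 111 127 164 178]
 [104 103 104 104 104 104 101  91  76  72  78  95 103 104 103 103 103 102
   99 104 109 127 162 183]]
```

The plate hasn't moved and there's no side force with the weight 12 mm past the tip, so the weight is threaded. I'll lower it to the plate and open the fingers slightly.

```bash
python3 -m pendant '{"dp":[[-0.0005,0,0.008],[-0.0005,0,0.015],[-0.0005,0,0.021],[-0.0005,0,0.025],[-0.0005,0,0.027],[-0.0005,0,0.0275],[-0.0005,0,0.0275]],"rotation":[[0,0,0],[0,0,0],[0,0,0],[0,0,0],[0,0,0],[0,0,0],[0,0,0]]}'
python3 -m pendant '{"dp":[[0,0,0],[0,0,0],[0,0,0]],"rotation":[[0,0,0],[0,0,0],[0,0,0]]}' 0.055
python3 -m pendant '{"dp":[[0,0,-0.01],[0,0,-0.03],[0,0,-0.06],[0,0,-0.1],[0,0,-0.1]],"rotation":[[0,0,0],[0,0,0],[0,0,0],[0,0,0],[0,0,0]]}'
python3 look.py v3; python3 - <<'E'
from h import *
import pickle; c=pickle.load(open('v3.pkl','rb')); print(proj(c,(541.5,-146.8,134)))
e=disc(c,proj(c,(541.5,-146.8,134)),45); print(e, onz(c,e[0],128).round(1))
E
```

```text
time: 8.48
tool_pos: [544.4, -146.7, 127.5]
tcp_rot: [3.141, -0.0, 0.101]
contact_force: [-2.0, -0.6, 1.7]
grip_width: 36.2
finger_force: 30.3
time: 8.85
tool_pos: [544.5, -146.6, 127.2]
tcp_rot: [3.141, -0.0, 0.101]
contact_force: [-0.3, 0.2, 0.2]
grip_width: 54.4
finger_force: 0.0
time: 9.48
tool_pos: [546.1, -147.2, 231.4]
tcp_rot: [3.138, -0.007, 0.101]
contact_force: [0.2, -0.1, 0.1]
grip_width: 55.0
finger_force: 0.0
[ 546.1 -147.2  231.4] [ 3.1378 -0.007   0.1008] 9.475
[253.76556724 207.57878886]
[254.40601172 197.24143389]
((258.620849609375, 182.1432342529297), (61.677127838134766, 90.9830322265625), 82.04649353027344) [ 554.  -149.3  128. ]
```

```bash
python3 -m pendant '{"dp":[[0.001,0.05,0],[0.002,0.1,0],[0.003,0.15,0],[0.004,0.2,0.02],[0.0045,0.234,0.06],[0.0045,0.234,0.11],[0.0045,0.234,0.15],[0.0045,0.234,0.15]],"rotation":[[0,0,0],[0,0,0],[0,0,0],[0,0,0],[0,0,0],[0,0,0],[0,0,0],[0,0,0]]}' 0.06
python3 - <<'E'
from h import *
c=cap('wrist'); T=toolT(); print(T[:3,3])
u=proj(c,(573.5,-379,9)); 
for r in(36,50):
    e=disc(c,u,r); X=onz(c,e[0],9); print(u,np.round(e[0],1),np.round(e[1],1),X.round(1),(np.linalg.inv(T)@np.append(X,1)).round(1))
g=c['bgr'].max(2); print(g[150:240:6,210:310:5])
s=cap('side'); print(s['bgr'].max(2)[196:222:2,266:292])
E
```

```text
time: 10.52
tool_pos: [569.9, -377.1, 72.4]
tcp_rot: [-3.135, 0.007, 0.101]
contact_force: [-0.1, 0.3, 0.9]
grip_width: 60.0
finger_force: 0.0
[ 571.56779094 -378.26293644   75.66451677]
[259.21952604 200.329696  ] [261.3 194.4] [57.9 79.8] [ 578.4 -380.1    9. ] [ 6.8  2.7 66.6  1. ]
[259.21952604 200.329696  ] [259.5 185.4] [82.6 99.7] [ 585.4 -378.     9. ] [14.   1.3 66.6  1. ]
[[148 152 150 150 150 154 152 154 151 157 156 154 153 154 152 149 146 147
  149 149]
 [151 147 148 150 147 152 164 154 150 151 151 152 151 151 150 150 151 151
  153 152]
 [145 148 148 150 150 235 235 225 151 148 147 149 149 150 150 148 147 150
  150 148]
 [148 149 151 149 153 240 239 239 153 153 154 157 155 154 150 150 150 153
  157 155]
 [148 155 151 148 156 237 236 231 147 145 121 133 147 147 148 145 148 149
  149 152]
 [149 148 147 150 152 235 171 126  77  82  90  87  83  79 140 143 143 142
  145 147]
 [145 148 149 148 147 198 129 119 129  90  90  86  89  87  84 142 143 145
  146 148]
 [144 142 146 145 145 142 109 136 126  90  93  89  89  90  88 114 141 140
  136 136]
 [148 149 149 145 148 144 130 135 1
[... 1278 characters left out ...]
98 100 119
  171 198 203 202 200 199 198 197]
 [122 122 124 125 123 119 104  82  70  68  70  71  70  69  69  71  85 125
  175 197 202 201 201 199 199 198]
 [118 120 119 119 120 120 118 114 103  92  86  83  82  85  90  94 113 143
  174 188 196 199 201 201 200 199]
 [119 120 119 120 120 119 122 120 121 120 119 118 119 119 119 118 120 120
  122 127 140 153 175 188 196 195]
 [118 117 118 118 119 119 119 120 120 121 120 120 118 120 120 119 121 119
  119 119 120 120 120 125 134 131]
 [133 115 106 106 107 110 112 114 113 115 115 116 117 116 127 146 137 121
  122 131 137 146 160 159 135 106]
 [106 106 104 104 103 103 100  94  88  89  83  82  87  95 106 110 107 112
  142 173 186 187 177 136  92  75]]
```

Weight one is seated on its pin: the side view shows the disc with the pin above it. Weight two is at about (261,199) in the wrist view, so I grasp it next.

```bash
python3 -m pendant '{"dp":[[0.0023,0.0019,0.03],[0.0023,0.0019,0.055],[0.0023,0.0019,0.066],[0.0023,0.0019,0.071],[0.0023,0.0019,0.072],[0.0023,0.0019,0.072]],"rotation":[[0,0,0],[0,0,0],[0,0,0],[0,0,0],[0,0,0],[0,0,0]]}' 0.06
python3 -m pendant '{"dp":[[0,0,0],[0,0,0],[0,0,0],[0,0,0],[0,0,0]],"rotation":[[0,0,0],[0,0,0],[0,0,0],[0,0,0],[0,0,0]]}' 0.03
python3 -m pendant '{"dp":[[0,0,-0.01],[0,0,-0.06],[0,0,-0.12],[0,0,-0.18],[0,-0.04,-0.22],[0,-0.09,-0.22],[0,-0.09,-0.22],[0,-0.09,-0.22]],"rotation":[[0,0,0],[0,0,0],[0,0,0],[0,0,0],[0,0,0],[0,0,0],[0,0,0],[0,0,0]]}'
python3 - <<'E'
from h import *
c=cap('wrist'); T=toolT(); print(T[:3,3],get_obs()['contact_force'])
print(c['bgr'].max(2)[215:275:3,226:290:4])
E
```

```text
time: 11.38
tool_pos: [577.4, -382.6, 11.2]
tcp_rot: [3.135, -0.006, 0.101]
contact_force: [-5.0, 3.5, 13.9]
grip_width: 60.1
finger_force: 0.0
time: 12.0
tool_pos: [577.4, -382.6, 11.2]
tcp_rot: [3.135, -0.006, 0.101]
contact_force: [-4.8, 4.3, 13.8]
grip_width: 35.3
finger_force: 30.0
time: 13.0
tool_pos: [566.1, -291.4, 226.2]
tcp_rot: [3.14, -0.001, 0.101]
contact_force: [0.0, 0.7, -1.4]
grip_width: 35.4
finger_force: 30.0
[ 565.94393607 -291.90142987  225.63584521] [ 0.19530572  0.37997109 -0.58175065]
[[236 235 231 226 184 112  90  87  88  91  99 169 234 236 235 236]
 [235 235 231 167  83  82  82  85  87  85  86  87 158 239 242 241]
 [235 232 173  84  83  85  90  97  97  91  90  88  83 137 243 246]
 [232 221  82  81  92  96  97  96  97  96  99 100  88  89 196 239]
 [215 152  80  94  95  94  96  95  93  95  97  96  97  86 106 244]
 [199  83  88  93  94  95  94  96  94  96  94  98  96  95  85 219]
 [132  79  90  95  92  92  94  92  92  92  92  94  96  94  93 131]
 [ 74  87  92  92  90  90  90  92  91  94  89  92  88  91  93  88]
 [ 73  87  88  92  91  92 103 166 188 124  90  90  92  90  95  88]
 [ 79  88  90  88  87  89 226 245 247 243 140  92  87  88  92  93]
 [ 78  87  85  89  86 109 231 232 220 247 187  86  85  85  87  87]
 [ 76  89  86  86  85  71 175 213 243 225  81  87  84  90  85  88]
 [ 74  86  86  83  86  68  67 121 136  75  68  84  88  85  88  89]
 [ 73  85  85  82  83  71  64  64  68  71  67  86  83  86  85  83]
 [ 83  83  83  83  86  83  67  67  68  67  79  84  83  86  86  91]
 [175  83  79  81  83  82  78  72  72  78  82  85  82  85  85 169]
 [224 106  79  83  80  83  81  84  82  82  84  82  84  82  88 234]
 [224 198  81  82  79  81  80  85  83  85  85  80  84  83 177 244]
 [ 93 100  66  68  63  68  68  69  68  66  67  72  74  73 136 135]
 [ 74  69  69  73  69  75  71  76  71  75  71  77  76  76  77  82]]
```

```bash
python3 - <<'E'
from h import *
c=cap('wrist'); c['P']=np.array(c['T_tool_cam'])
for uv in[(257,250.5),(257,239),(257,262)]: print(onz(c,uv,-2.8).round(1),onz(c,uv,-8).round(1))
b=c['bgr'].max(2)
print(b[205:222:1,258], b[262:285:1,258]); print(b[245,215:235],b[245,282:305])
for z in(-2.8,-8): print(z,[proj(c,(x,0,z)).round(0).tolist() for x in(19,6.5,0,-6.5,-19)],[proj(c,(0,y,z)).round(0).tolist() for y in(19,-19)])
E
```

```text
[-3.2  0.9 -2.8] [-0.4  0.9 -8. ]
[ 4.   0.9 -2.8] [ 6.6  0.9 -8. ]
[-10.6   0.9  -2.8] [-7.6  0.9 -8. ]
[233 234 233 233 231 230 220 178 126  91  88  86  84  87  85  92  99] [86 88 82 82 86 81 76 68 68 72 78 76 74 79 84 79 82 83 87 85 88 90 89]
[112  88  70  59  58  58  56  56  58  54  70  76  84  86  83  85  87  85
  89  88] [ 89  92  91  88  90  83  76  68  66  65  65  65  66  68  79  93 115 126
 128 127 130 128 130]
-2.8 [[255.0, 214.0], [255.0, 235.0], [255.0, 245.0], [255.0, 256.0], [255.0, 275.0]] [[289.0, 245.0], [222.0, 245.0]]
-8 [[255.0, 218.0], [255.0, 239.0], [255.0, 250.0], [255.0, 260.0], [255.0, 280.0]] [[290.0, 250.0], [221.0, 250.0]]
```

```bash
python3 -m pendant '{"dp":[[-0.003,-0.05,0],[-0.006,-0.1,0],[-0.008,-0.147,0],[-0.008,-0.147,0.02],[-0.008,-0.147,0.04],[-0.008,-0.147,0.04],[-0.008,-0.147,0.04]],"rotation":[[0,0,0],[0,0,0],[0,0,0],[0,0,0],[0,0,0],[0,0,0],[0,0,0]]}'
python3 -c "
from h import *
T=toolT();print(T[:3,3],(T@[-2.7,.5,11,1]).round(1),get_obs()['contact_force'],get_obs()['grip_width'])"
```

```text
time: 13.98
tool_pos: [543.5, -146.5, 185.7]
tcp_rot: [3.141, -0.001, 0.1]
contact_force: [0.3, 0.4, -2.0]
grip_width: 35.4
finger_force: 30.0
[ 543.54706135 -146.46393802  185.70793598] [ 540.9 -147.2  174.7    1. ] [ 0.30149161  0.38095081 -1.97693765] 35.39154137047394
```

```bash
python3 -m pendant '{"dp":[[0,0,0.006],[0,0,0.012],[0,0,0.017],[0,0,0.021],[0,0,0.023],[0,0,0.024],[0,0,0.024]],"rotation":[[0,0,0],[0,0,0],[0,0,0],[0,0,0],[0,0,0],[0,0,0],[0,0,0]]}'
python3 - <<'E'
from h import *
s=cap('side'); print(get_obs()['tool_pos'],get_obs()['contact_force']); print(s['bgr'].max(2)[186:216:2,266:292])
E
```

```text
time: 14.85
tool_pos: [543.1, -145.6, 161.3]
tcp_rot: [3.141, -0.0, 0.101]
contact_force: [0.2, -0.2, -1.0]
grip_width: 35.4
finger_force: 30.0
[ 543.1480813  -145.63062439  161.34042608] [-0.05827034 -1.3403501  -0.89053303]
[[ 92 121 160 182 179 142 105  84  67  75  99 105 105 100  88  73  65  65
   67  68  72  76  78  82  87  91]
 [113 115 120 133 136 125 113 102  82  68  68  72  72  87 107 116 115 113
  112 116 127 133 134 126 122 124]
 [135 131 121 131 154 162 138 108  84  64  58  58  69  96 115 124 123 118
  118 120 124 126 125 123 122 122]
 [162 161 170 177 179 171 149 120  89  67  57  56  70  99 118 118 107  97
  104 117 121 122 123 122 122 123]
 [178 193 192 185 184 184 172 138  93  66  57  59  70 100 127 130 122 120
  120 125 133 139 142 144 147 159]
 [125 170 191 195 190 183 171 138  95  73  70  70  80  97 110 119 121 120
  121 122 126 148 180 198 202 202]
 [103 115 144 155 134 110  99  86  75  72  70  71  81  94 106 114 120 120
  121 120 118 119 143 179 195 197]
 [108 103 102 108  96  80  71  70  71  72  71  73  82  95 107 114 118 118
  118 117 111 106 111 143 166 177]
 [121 125 118 108 106 103  86  70  67  67  69  72  79  91  96  94  93  99
  113 123 113 101 100 104 121 145]
 [181 190 180 154 130 117 105  85  73  68  67  67  68  69  69  70  79  97
  111 117 116 115 113 113 109 115]
 [195 196 196 192 179 143 102  79  74  73  69  67  67  67  68  72  74  86
  105 116 117 116 116 116 114 111]
 [196 196 197 197 192 169 122  82  71  72  73  74  72  72  72  72  73  80
  102 114 117 116 115 116 117 115]
 [194 194 196 197 189 160 118  83  70  69  70  68  69  71  69  68  73  86
  104 115 117 117 120 130 134 132]
 [196 194 194 195 197 193 178 142 107  92  85  83  81  85  94 108 123 132
  136 142 153 163 167 174 179 172]
 [192 194 195 194 194 198 194 186 180 179 170 144 122 118 119 132 139 140
  141 139 128 121 120 120 121 118]]
```

```bash
python3 -m pendant '{"dp":[[0,0,0.004],[0,0,0.008],[0,0,0.011],[0,0,0.013],[0,0,0.014],[0,0,0.014]],"rotation":[[0,0,0],[0,0,0],[0,0,0],[0,0,0],[0,0,0],[0,0,0]]}'
python3 - <<'E'
from h import *
s=cap('side'); print(get_obs()['tool_pos'],get_obs()['contact_force']); print(s['bgr'].max(2)[194:216:1,272:286])
E
```

```text
time: 15.65
tool_pos: [543.0, -145.7, 147.3]
tcp_rot: [3.141, 0.0, 0.101]
contact_force: [-0.1, -0.3, 0.3]
grip_width: 35.2
finger_force: 30.0
[ 543.0499402  -145.63780608  147.33087932] [-1.44110943  0.10292735 -0.32300663]
[[144 110  83  63  56  58  70  98 116 129 128 120 119 124]
 [148 114  84  64  59  58  72 100 119 121 112 100 105 116]
 [152 120  87  61  56  58  75 107 123 121 103  92 103 116]
 [139 119  86  64  58  60  77 111 130 126 111 105 112 118]
 [114 110  84  63  57  62  81 117 135 130 120 117 120 124]
 [ 98  99  82  66  63  66  81 108 129 129 123 120 122 128]
 [ 88  89  81  72  67  69  79  99 116 125 124 121 120 123]
 [ 83  80  78  74  69  69  81  96 110 118 120 120 121 121]
 [ 87  78  75  72  70  71  82  98 107 117 120 120 120 121]
 [ 86  75  72  72  70  72  83  98 110 117 120 120 120 119]
 [ 84  71  71  72  72  75  85  98 110 116 118 117 115 114]
 [ 83  71  69  70  71  76  84  97 104 108 107 105 105 110]
 [ 86  71  66  68  69  72  84  91  93  91  88  90 103 112]
 [100  73  68  67  68  69  74  77  78  75  74  81 103 115]
 [121  78  68  67  68  68  71  69  71  70  70  79 103 116]
 [110  74  67  67  69  70  70  70  72  69  70  78 102 116]
 [104  74  67  69  69  69  69  70  70  69  72  82 104 116]
 [120  89  75  71  70  69  69  69  68  72  77  93 108 115]
 [152 120  99  87  81  78  76  78  82  88  98 108 115 119]
 [180 153 126 111 105 100  99 105 109 121 131 135 133 133]
 [193 180 157 138 124 115 113 116 124 147 161 163 158 141]
 [196 194 186 174 153 128 119 117 120 133 139 140 137 128]]
```

```bash
python3 -m pendant '{"dp":[[0,0,0.0007],[0,0,0.0007],[0,0,0.0007],[0,0,0.0007]],"rotation":[[0,0,0],[0,0,0],[0,0,0],[0,0,0]]}' 0.05
python3 -m pendant '{"dp":[[0,0,-0.01],[0,0,-0.03],[0,0,-0.06],[0,0,-0.09],[0,0,-0.09]],"rotation":[[0,0,0],[0,0,0],[0,0,0],[0,0,0],[0,0,0]]}'
python3 - <<'E'
from h import *
c=cap('wrist','w9.png'); s=cap('side'); print(toolT()[:3,3],proj(c,(540.8,-147.2,148)))
print(s['bgr'].max(2)[186:216:2,266:292])
E
```

```text
time: 16.2
tool_pos: [543.1, -145.6, 146.5]
tcp_rot: [3.141, -0.0, 0.101]
contact_force: [-0.2, -0.1, -0.6]
grip_width: 50.1
finger_force: 0.0
time: 16.82
tool_pos: [544.3, -146.1, 239.6]
tcp_rot: [3.139, -0.005, 0.101]
contact_force: [0.1, 0.8, -0.2]
grip_width: 50.1
finger_force: 0.0
[ 542.8754028  -145.516239    236.43538433] [256.35046337 198.20139824]
[[ 95 109 119 128 121 110 106 106 106 106 106 105 102 108 130 159 182 194
  199 200 200 201 202 202 203 204]
 [160 165 142 120 115 117 114 108 107 106 106 105 103 104 114 130 155 178
  194 199 200 199 199 199 198 199]
 [182 175 146 136 155 167 154 125 110 105 107 105 103  99 101 112 116 137
  166 187 198 200 201 201 202 201]
 [134 148 166 177 178 177 173 156 126 110 105 106 104 101  98  97 100 107
  131 161 185 197 200 201 202 200]
 [176 192 193 185 183 185 187 182 169 139 114 106 105 103  99  94  97 100
  104 122 158 184 194 200 201 203]
 [126 170 191 195 190 184 183 186 185 174 147 119 107 104 103 100  97  96
   97 103 119 152 185 200 203 204]
 [102 116 144 157 134 121 141 166 175 176 168 145 116 104 105 105 101  96
   98 100 102
[... 194 characters left out ...]
75  78  94
  123 137 126 110 101 105 122 145]
 [180 191 195 194 190 163 118  89  87  81  76  74  74  74  74  74  73  87
  122 139 139 126 115 114 111 114]
 [197 196 197 196 194 178 133  88  74  73  73  73  72  73  72  70  71  80
  104 115 116 117 117 116 115 112]
 [194 196 197 196 195 184 139  92  80  77  78  78  75  72  70  72  72  80
  102 115 117 118 117 117 115 115]
 [193 194 196 197 195 189 157 110  82  75  78  76  73  72  71  70  74  85
  106 116 117 117 117 118 116 115]
 [195 194 194 195 197 197 192 179 159 134 117  97  85  85  89  92 103 112
  117 118 117 117 117 117 116 116]
 [192 195 195 193 195 197 197 196 195 193 190 175 144 123 116 116 115 116
  117 118 118 117 121 130 135 133]]
```

```bash
python3 -m pendant '{"dp":[[-0.04,-0.04,0],[-0.08,-0.08,0],[-0.113,-0.107,0],[-0.113,-0.107,0],[-0.113,-0.107,0]],"rotation":[[0,0,0],[0,0,0],[0,0,0],[0,0,0],[0,0,0]]}'
python3 - <<'E'
from h import *; import pickle
o=get_obs(); print(o['tool_pos'].round(1)); a=cap('wrist'); pickle.dump(a,open('k1.pkl','wb'))
E
python3 -m pendant '{"dp":[[0,-0.04,0],[0,-0.06,0],[0,-0.06,0],[0,-0.06,0]],"rotation":[[0,0,0],[0,0,0],[0,0,0],[0,0,0]]}'
python3 - <<'E'
from h import *; import pickle
o=get_obs(); print(o['tool_pos'].round(1)); b=cap('wrist'); pickle.dump(b,open('k2.pkl','wb'))
a=pickle.load(open('k1.pkl','rb'))
t=cap('top'); print(onz(t,(252,209.4),130))
x=np.vstack([a['bgr'][40:240,56:456],b['bgr'][40:240,56:456]]); x=cv2.resize(x,(600,600)); cv2.imwrite('pics/g.png',x)
E
```

```text
time: 17.55
tool_pos: [420.3, -50.8, 236.2]
tcp_rot: [3.141, 0.0, 0.101]
contact_force: [-0.8, 0.1, -0.1]
grip_width: 49.9
finger_force: 0.0
[420.3 -50.8 236.2]
time: 18.1
tool_pos: [414.4, 8.4, 236.2]
tcp_rot: [3.141, 0.0, 0.1]
contact_force: [0.0, -1.0, 0.7]
grip_width: 49.8
finger_force: 0.0
[414.4   8.4 236.2]
[442.76386908   3.67038398 130.        ]
```

View pics/g.png

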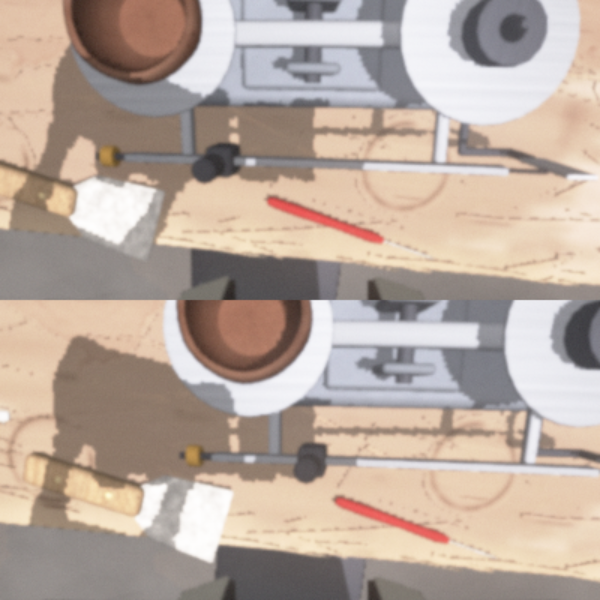

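The picture shows both weights stacked concentrically on the pin and the pot standing on its plate. The knob top is at about px (194,151) in k1 and (261,152) in k2, about 46 mm from the bar's gold pot-side end.

```bash
python3 - <<'E'
from h import *; import pickle
a,b=[pickle.load(open(f'k{i}.pkl','rb')) for i in(1,2)]
f=lambda x,y:(56+x/1.5,40+y/1.5)
for c,g in((a,f(207,166)),(b,f(307,168))):
    h=c['bgr'].max(2); u,v=map(int,g); s=np.s_[v-18:v+18,u-18:u+24]
    m=((h[s]<62)*255).astype('uint8'); n,l,st,ce=cv2.connectedComponentsWithStats(m); print([(st[i].tolist(),(ce[i]+[u-18,v-18]).round(1).tolist()) for i in range(1,n) if st[i,4]>20]); print(h[v-14:v+16:2,u-16:u+24:2])
K=tri([(a,f(207,166)),(b,f(307,168))]); print('knobtop',K)
print('blocktop',tri([(a,f(223,157)),(b,f(310,155))]))
G=tri([(a,f(108,155)),(b,f(193,155))]); print('gold',G)
print('junction', tri([(a,f(440,166)),(b,f(531,166))]))
E
```

```text
[([24, 4, 15, 9, 43], [209.7, 139.1]), ([17, 11, 13, 14, 96], [200.1, 148.3])]
[[137 149 138 106 112 140 141 140 139 126 101  80  62  62  62  60  80  96
  127 136]
 [140 144 137 109 112 138 141 134 102  78  65  65  67  63  66  65  55  55
   62 125]
 [134 144 140 111 106 135 141 120  79  71  75  75  75  73  76  74  62  55
   58 114]
 [119 129 127 106 101 115 117 103  69  68  63  72  74  77  77  75  62  55
   60 102]
 [127 122 119 119 116 105  85  68  59  54  56  56  60  73  78  74  61  77
   93  98]
 [137 141 137 135 121  96  79  70  64  56  57  55  56  64  76  73  69 113
  135 136]
 [130 127 128 115  85  75  75  75  72  66  58  53  51  58  70  72  70 113
  135 135]
 [137 134 133  97  76  76  75  77  75  72  62  52  56  50  68  73  68  77
   89 110]
 [138 137 130  88  77  76  76  79  77  74  68  54  52  54  74  75  65  56
   63 111]
 [140 136 132  89  76  76  74  76  80  76  67  55  51  59  72  75  70  65
   97 133]
 [141 139 138 106  74  76  73  75  76  70  68  65  75  79  84  85 116 154
  167 144]
 [139 139 144 143 108  79  78  72  73  72  91 151 180 173 167 181 212 224
  220 174]
 
[... 1103 characters left out ...]
230]
 [222 219 199 183 161 111  93  92  93  92  95 136 174 188 223 229 228 228
  230 230]
 [230 230 230 229 227 184 127 104  99 111 143 213 227 227 229 229 231 230
  228 219]
 [232 232 232 232 230 228 220 200 180 206 221 228 231 231 229 230 229 229
  222 205]
 [233 231 233 233 231 233 233 231 230 230 231 231 231 231 230 232 231 229
  220 218]
 [234 234 234 234 233 234 232 234 232 232 231 232 232 232 232 232 231 233
  229 230]]
knobtop (array([447.8,   7.4, 124.8]), [[-0.0, 0.7], [0.0, -0.7]])
blocktop (array([448. ,   4.8,  82.4]), [[-0.0, -0.7], [0.0, 0.7]])
gold (array([440.8,  84.7,  81.2]), [[0.0, 0.1], [-0.0, -0.1]])
junction (array([ 460.2, -136.1,  107.4]), [[0.0, -0.2], [-0.0, 0.2]])
```

```bash
python3 - <<'E'
from h import *; import pickle
a,b=[pickle.load(open(f'k{i}.pkl','rb')) for i in(1,2)]
X,r=tri([(a,(192,153)),(b,(259.5,154))]); print(X,r); T=toolT(); print((np.linalg.inv(T)@np.append(X,1)).round(1))
# tilt reference: pot-side & bar in k2
E
```

```text
[446.4   8.3 128.7] [[0.0, 0.5], [0.0, -0.5]]
[ 32.1   3.2 107.6   1. ]
```

```bash
python3 -m pendant '{"dp":[[0.015,0.001,0],[0.031,0.003,0.02],[0.031,0.003,0.06],[0.031,0.003,0.09],[0.031,0.003,0.105],[0.031,0.003,0.115],[0.031,0.003,0.121],[0.031,0.003,0.121]],"rotation":[[0,0,0],[0,0,0],[0,0,0],[0,0,0],[0,0,0],[0,0,0],[0,0,0],[0,0,0]]}' 0.045
python3 - <<'E'
from h import *
o=get_obs(); print(o['tool_pos'],o['contact_force'])
c=cap('wrist'); cv2.imwrite('pics/p1.png',c['bgr']); print(proj(c,(446.4,8.3,127)))
print(c['bgr'].max(2)[190:270:4,206:306:5])
E
```

```text
time: 19.2
tool_pos: [445.3, 9.2, 115.5]
tcp_rot: [3.141, -0.0, 0.101]
contact_force: [-0.2, 0.6, -0.2]
grip_width: 44.8
finger_force: 0.0
[445.25207641   9.19837374 115.5056239 ] [-0.1522663   0.63055808 -0.15699853]
[257.19833062 251.30019317]
[[147 148 150 145 154 117 150 155 155 154 151 153 157 159 160 158 154 155
  157 237]
 [195 186 226 146 160 116 151 153 153 150 157 159 226 159 152 156 155 157
  159 236]
 [236 235 237 149 158 117 155 157 152 164 154 156 225 236 218 227 190 154
  155 188]
 [235 236 234 154 157 122 234 236 226 235 225 221 231 231 223 236 235 235
  229 213]
 [235 235 236 155 157 123 234 234 235 233  80  76  76  77  91 226 235 237
  221 227]
 [234 233 234 153 157 126 234 233 233 218  72  76  74  70  78 230 234 233
  196 234]
 [108 122 133 132 153 124 193 208 214 129  75  78  77  77  78 231 234 224
  226 232]
 [103 103 103 103 104 103 104 105 106  83  89  90  92  87  87 125 144 125
  168 187]
 [148 148 144 141 141 137 130 124 121  88  94  91  95  94  89 107 109 109
  108 113]
 [134 124 130 156 149 146 148 149 145  84  86  77  79  92  91 144 142 142
  129 118]
 [130  96 121 237 238 237 231 229 229  84  79  76  72  87  91 154 142 146
  120  82]
 [129  71 119 237 239 238 238 239 239  76  73  78  75  77  88 233 163 193
  122  71]
 [131  61  96 235 236 237 238 237 235  75  76  78  77  72 101 237 218 240
  170  71]
 [117  56  85 235 236 234 236 235 208  78  80  82  74  72 166 237 237 226
  145  69]
 [ 91  54  82 234 234 235 233 234 130  89  90 107 105  83 236 236 237 236
  150  65]
 [ 65  56  78 236 233 236 236 208  87  91  89 118 120 103 238 238 238 236
  145  63]
 [ 57  57  72 238 236 237 237 233  86  92  88  97 124 155 240 239 237 237
  125  59]
 [ 50  55  81 223 234 236 216 238  94  92  90  88 125 188 196 222 188 197
  130  61]
 [ 55  56 142 238 237 239 240 231 219  91  87  87 129 245 245 244 243 245
  217  56]
 [ 53  51 216 246 245 246 246 246 246 226 138 120 236 240 244 244 242 241
  235  58]]
```

The numbers show the knob top centred at (257,256), with the fingers clear on both sides by about 15 mm. I'll save a side-view reference at the stop, narrow the straddle, and push.

```bash
cat > tilt.py <<'E'
from h import *; import sys,pickle
s=cap('side'); o=get_obs(); print(o['time'],o['tool_pos'].round(1),o['contact_force'].round(1))
pickle.dump(s['bgr'],open(sys.argv[1]+'.pk','wb'))
R0=pickle.load(open('ref.pk','rb'))
up=lambda im:cv2.resize(cv2.cvtColor(im,6),None,fx=8,fy=8,interpolation=cv2.INTER_CUBIC)
def shift(P):
    u,v=proj(s,P).astype(int); t=up(R0[v-9:v+10,u-11:u+12]); w=up(s['bgr'][v-16:v+17,u-13:u+14])
    r=cv2.matchTemplate(w,t,cv2.TM_CCOEFF_NORMED); _,m,_,l=cv2.minMaxLoc(r); return (l[0]/8-2,l[1]/8-7,round(m,3))
for n,P in(('weights',np.array([541,-147,136.])),('pot',np.array([524,52,122.]))):
    d=shift(P); k=proj(s,P)-proj(s,P+[0,0,-24]); print(n,d,'drop mm',round(-24*d[1]/k[1],1))
E
python3 - <<'E'
from h import *; import pickle
s=cap('side'); pickle.dump(s['bgr'],open('ref.pk','wb'))
E
python3 -m pendant '{"dp":[[0,0,0],[0,0,0],[0,0.003,0],[0,0.008,0],[0,0.013,0],[0,0.018,0],[0,0.023,0],[0,0.028,0]],"rotation":[[0,0,0],[0,0,0],[0,0,0],[0,0,0],[0,0,0],[0,0,0],[0,0,0],[0,0,0]]}' 0.027
python3 -m pendant '{"dp":[[0,0.006,0],[0,0.010,0],[0,0.013,0],[0,0.014,0],[0,0.010,0],[0,0.010,0]],"rotation":[[0,0,0],[0,0,0],[0,0,0],[0,0,0],[0,0,0],[0,0,0]]}'
python3 tilt.py t1; python3 - <<'E'
from h import *
c=cap('wrist');print(c['bgr'].max(2)[230:270:4,206:306:5])
E
```

```text
time: 20.3
tool_pos: [447.8, -18.9, 115.5]
tcp_rot: [3.142, 0.0, 0.101]
contact_force: [0.2, 0.0, 0.7]
grip_width: 27.1
finger_force: 0.3
time: 21.05
tool_pos: [448.7, -28.1, 115.5]
tcp_rot: [3.142, 0.0, 0.101]
contact_force: [-0.2, 0.1, 0.2]
grip_width: 27.5
finger_force: 0.0
21.1 [448.8 -28.2 115.5] [ 0.  -0.9 -0.7]
weights (0.25, 2.75, 0.952) drop mm 10.3
pot (0.625, -2.625, 0.331) drop mm -10.6
[[140 130 125 124 121  61 142  81  84  77  76  84  83 132 140  91 108 129
  128 130]
 [125 125 125 123 109  59 165  81  72  63  65  68  81 134 148  82  87 123
  126 127]
 [123 121 124 124  86  59 232  94  59  66  66  67  75 139 148 107  71 124
  126 126]
 [ 71 123 126 123  65  60 230  87  59  66  63  62  63 223 202  77  59 125
  125 125]
 [ 50 122 125 125  53  53 231 115  61  66  59  60  62 227 237 100  56 122
  125 126]
 [ 50 122 122 121  45  50 233  96  63  76  71  67  68 227 220  85  52 116
  122 125]
 [ 48 121 120 112  43  48 234  80  72  81  76  74  70 223 227  78  53 100
  124 123]
 [ 84 121 122 103  48  48 184  73  78  78  76  73  72 190 204  93  49  78
  121 120]
 [ 90 117 121  80  39  68 240  74  77  78  78  79  75 233 232 137  49  62
  121 122]
 [ 90 114 118  59  42  97 234  94  76  78  75  74 121 233 235 172  43  51
  117 121]]
```

```bash
python3 -m pendant '{"dp":[[0,0,0],[0,0,0],[0,0,0],[0,0,0],[0,0,0],[0,0,0],[0,0,0],[0,0,0]],"rotation":[[0,0,0],[0,0,0],[0,0,0],[0,0,0],[0,0,0],[0,0,0],[0,0,0],[0,0,0]]}'
python3 tilt.py t2
python3 -m pendant '{"dp":[[0,0,0],[0,0,0],[0,0,0],[0,0,0],[0,0,0],[0,0,0]],"rotation":[[0,0,0],[0,0,0],[0,0,0],[0,0,0],[0,0,0],[0,0,0]]}'
python3 tilt.py t3
```

```text
time: 22.15
tool_pos: [448.8, -28.5, 115.5]
tcp_rot: [3.142, -0.0, 0.101]
contact_force: [0.2, 0.2, 0.1]
grip_width: 27.4
finger_force: 0.0
22.2 [448.8 -28.5 115.5] [-1.   0.  -0.9]
weights (0.125, 2.0, 0.968) drop mm 7.5
pot (0.625, -2.0, 0.332) drop mm -8.1
time: 22.95
tool_pos: [448.8, -28.5, 115.5]
tcp_rot: [3.141, -0.0, 0.101]
contact_force: [0.2, -0.2, -0.2]
grip_width: 26.7
finger_force: 0.0
23.0 [448.8 -28.5 115.5] [-0.2  0.   0.4]
weights (0.125, 2.0, 0.967) drop mm 7.5
pot (0.625, -2.0, 0.333) drop mm -8.1
```

Settled tilt is about +0.042 rad, which calls for roughly 5 mm more travel.

```bash
python3 -m pendant '{"dp":[[0,0.003,0],[0,0.005,0],[0,0.007,0],[0,0.009,0],[0,0.009,0],[0,0.006,0],[0,0.004,0],[0,0.004,0]],"rotation":[[0,0,0],[0,0,0],[0,0,0],[0,0,0],[0,0,0],[0,0,0],[0,0,0],[0,0,0]]}'
python3 -m pendant '{"dp":[[0,0,0],[0,0,0],[0,0,0],[0,0,0],[0,0,0],[0,0,0],[0,0,0],[0,0,0]],"rotation":[[0,0,0],[0,0,0],[0,0,0],[0,0,0],[0,0,0],[0,0,0],[0,0,0],[0,0,0]]}'
python3 -m pendant '{"dp":[[0,0,0],[0,0,0],[0,0,0],[0,0,0],[0,0,0],[0,0,0]],"rotation":[[0,0,0],[0,0,0],[0,0,0],[0,0,0],[0,0,0],[0,0,0]]}'
python3 tilt.py t4
```

```text
time: 24.0
tool_pos: [449.2, -32.2, 115.5]
tcp_rot: [3.141, 0.0, 0.101]
contact_force: [0.2, -0.7, 0.5]
grip_width: 27.2
finger_force: 0.0
time: 25.0
tool_pos: [449.2, -32.5, 115.5]
tcp_rot: [3.141, -0.0, 0.101]
contact_force: [-0.4, 0.2, 0.9]
grip_width: 26.9
finger_force: 0.0
time: 25.75
tool_pos: [449.2, -32.5, 115.5]
tcp_rot: [3.142, -0.0, 0.101]
contact_force: [0.5, 0.1, -0.4]
grip_width: 26.9
finger_force: 0.0
25.8 [449.2 -32.5 115.5] [ 0.5  0.3 -0.1]
weights (0.125, 2.625, 0.953) drop mm 9.8
pot (0.5, -2.5, 0.373) drop mm -10.1
```

```bash
python3 -m pendant '{"dp":[[0,0.003,0],[0,0.005,0],[0,0.0065,0],[0,0.0075,0],[0,0.0075,0],[0,0.0055,0],[0,0.003,0],[0,0.003,0]],"rotation":[[0,0,0],[0,0,0],[0,0,0],[0,0,0],[0,0,0],[0,0,0],[0,0,0],[0,0,0]]}'
python3 -m pendant '{"dp":[[0,0,0],[0,0,0],[0,0,0],[0,0,0],[0,0,0],[0,0,0],[0,0,0],[0,0,0]],"rotation":[[0,0,0],[0,0,0],[0,0,0],[0,0,0],[0,0,0],[0,0,0],[0,0,0],[0,0,0]]}'
python3 -m pendant '{"dp":[[0,0,0],[0,0,0],[0,0,0],[0,0,0],[0,0,0],[0,0,0]],"rotation":[[0,0,0],[0,0,0],[0,0,0],[0,0,0],[0,0,0],[0,0,0]]}'
python3 tilt.py t5;  python3 - <<'E'
from h import *
c=cap('wrist');print(c['bgr'].max(2)[242:262:4,206:306:4])
E
```

```text
time: 26.8
tool_pos: [449.5, -35.2, 115.5]
tcp_rot: [3.142, 0.0, 0.101]
contact_force: [-0.3, 1.2, 0.2]
grip_width: 27.3
finger_force: 0.0
time: 27.8
tool_pos: [449.5, -35.5, 115.5]
tcp_rot: [3.142, -0.0, 0.101]
contact_force: [-0.2, -0.3, -0.6]
grip_width: 27.2
finger_force: 0.0
time: 28.55
tool_pos: [449.5, -35.5, 115.5]
tcp_rot: [3.141, -0.0, 0.101]
contact_force: [-0.2, 0.2, -0.4]
grip_width: 26.7
finger_force: 0.0
28.6 [449.5 -35.5 115.5] [ 0.4 -0.3  0.1]
weights (0.25, 2.875, 0.947) drop mm 10.7
pot (0.375, -2.875, 0.412) drop mm -11.6
[[ 73 122 122 123 123  68  46 213 152  59  62  59  66  63  59  86 187 154
  134  61  59 122 122 126 126]
 [ 53 122 123 122 122  50  48 210 174  60  63  59  59  63  64 128 239 233
  214  59  54 114 123 123 126]
 [ 50 121 120 122 115  46  50 210 168  58  64  73  68  65  62 174 218 225
  231  58  57  97 123 123 124]
 [ 46 116 119 122 102  47  44 210 145  68  75  77  76  77  66 159 226 221
  221  56  53  78 121 123 122]
 [ 84 115 120 121  75  43  44 173  98  71  77  77  79  80  72 132 207 215
  222  57  49  59 122 126 117]]
```

Tilt is about +0.009 rad, inside the ±0.03 band. I'll lift clear and check independently by triangulating the height of the bar's gold end, which was about 81 mm at the stop and should be 97 mm level.

```bash
python3 -m pendant '{"dp":[[0,0,-0.008],[0,0,-0.02],[0,0,-0.05],[0,0,-0.1],[-0.015,-0.02,-0.12],[-0.03,-0.04,-0.12],[-0.03,-0.04,-0.12],[-0.03,-0.04,-0.12]],"rotation":[[0,0,0],[0,0,0],[0,0,0],[0,0,0],[0,0,0],[0,0,0],[0,0,0],[0,0,0]]}'
cat > gold.py <<'E'
from h import *; import pickle
def gold(c):
    h=cv2.cvtColor(c['bgr'],cv2.COLOR_BGR2HSV); X=(440.8,84.7,90); u,v=proj(c,X).astype(int)
    m=np.zeros(h.shape[:2],'uint8'); s=np.s_[v-20:v+20,max(u-20,0):u+20]; m[s]=((h[s][...,0]>10)&(h[s][...,0]<30)&(h[s][...,1]>150))*255
    n,l,st,ce=cv2.connectedComponentsWithStats(m); i=1+st[1:,4].argmax(); return ce[i],st[i]
E
cat > g1.py <<'E'
from gold import *; import sys
c=cap('wrist'); pickle.dump(c,open(sys.argv[1],'wb'))
E
python3 g1.py m1.pkl
python3 -m pendant '{"dp":[[0,-0.05,0],[0,-0.1,0],[0,-0.1,0],[0,-0.1,0],[0,-0.1,0]],"rotation":[[0,0,0],[0,0,0],[0,0,0],[0,0,0],[0,0,0]]}'
python3 g1.py m2.pkl; python3 tilt.py t6
python3 - <<'E'
from gold import *
for p,q in(('k1.pkl','k2.pkl'),('m1.pkl','m2.pkl')):
    L=[]
    for f in(p,q):
        c=pickle.load(open(f,'rb')); g,st=gold(c); print(g,st); L.append((c,g))
    print(tri(L))
E
```

```text
time: 29.65
tool_pos: [416.1, 1.0, 236.0]
tcp_rot: [3.141, -0.001, 0.101]
contact_force: [-0.1, 0.5, -0.5]
grip_width: 27.0
finger_force: 0.0
time: 30.32
tool_pos: [406.0, 99.7, 235.4]
tcp_rot: [3.141, 0.0, 0.099]
contact_force: [-0.7, -0.2, -0.9]
grip_width: 26.8
finger_force: 0.0
30.425 [405.9  99.8 235.4] [ 0.2 -0.4 -0.3]
weights (0.25, 2.875, 0.947) drop mm 10.7
pot (0.75, -2.5, 0.51) drop mm -10.1
[132. 139.] [132 139   1   1   1]Traceback (most recent call last):
  File "<stdin>", line 5, in <module>
  File "gold.py", line 5, in gold
    n,l,st,ce=cv2.connectedComponentsWithStats(m); i=1+st[1:,4].argmax(); return ce[i],st[i]
                                                       ~~~~~~~~~~~~~~~^^
ValueError: attempt to get argmax of an empty sequence
```

```bash
sed -i 's/>150))\*255/>120)\&(h[s][...,2]<215))*255/; s/(h\[s\]\[...,0\]>10)/(h[s][...,0]>12)/' gold.py
python3 - <<'E'
from gold import *
for p,q in(('k1.pkl','k2.pkl'),('m1.pkl','m2.pkl')):
    L=[]
    for f in(p,q):
        c=pickle.load(open(f,'rb'))
        try: g,st=gold(c); print(g,st); L.append((c,g))
        except Exception as e: print(f,e)
        h=cv2.cvtColor(c['bgr'],cv2.COLOR_BGR2HSV);u,v=proj(c,(440.8,84.7,84 if 'k' in f else 96)).astype(int); print(u,v,h[v-8:v+9:4,u-8:u+9:4,1].tolist())
    if len(L)==2: print(tri(L))
E
```

```text
[127.9296875 143.8671875] [122 138  13  13 128]
126 143 [[65, 70, 72, 72, 66], [63, 92, 146, 147, 116], [62, 125, 145, 142, 8], [62, 95, 149, 148, 119], [68, 66, 88, 85, 76]]
[184.6440678  143.11864407] [180 137  11  14 118]
184 143 [[63, 65, 71, 70, 65], [66, 114, 149, 139, 72], [24, 134, 143, 140, 3], [62, 118, 142, 140, 74], [63, 62, 79, 82, 63]]
(array([440.7,  84.6,  81.7]), [[-0.0, -0.2], [0.0, 0.2]])
[173.98412698 147.03174603] [169 141  11  14 126]
176 144 [[66, 64, 64, 63, 66], [69, 113, 111, 73, 65], [94, 144, 143, 93, 57], [94, 145, 146, 19, 10], [74, 143, 142, 93, 62]]
[275.96610169 145.83050847] [273 141   7  11  59]
274 144 [[61, 58, 59, 62, 55], [62, 61, 104, 98, 59], [54, 60, 124, 124, 65], [37, 43, 123, 128, 50], [57, 63, 113, 116, 58]]
(array([441.4,  83.7,  99. ]), [[-0.0, -0.3], [-0.0, 0.3]])
```

```bash
python3 - <<'E'
import gold as G
from gold import *
src=open('gold.py').read()
for th in (85,95,105):
    exec(src.replace('>120',f'>{th}'))
    for p,q in(('k1.pkl','k2.pkl'),('m1.pkl','m2.pkl')):
        L=[]; A=[]
        for f in(p,q):
            c=pickle.load(open(f,'rb')); g,st=gold(c); L.append((c,g)); A.append(st[2:].tolist())
        print(th,A,tri(L))
E
python3 tilt.py t7
```

```text
85 [[14, 16, 180], [13, 15, 169]] (array([440.7,  84.8,  80.8]), [[-0.0, -0.1], [0.0, 0.1]])
85 [[13, 16, 174], [10, 14, 127]] (array([441.2,  83.5,  99.4]), [[-0.0, -0.1], [-0.0, 0.1]])
95 [[14, 14, 161], [13, 15, 156]] (array([440.8,  84.6,  81.1]), [[-0.0, -0.1], [0.0, 0.1]])
95 [[13, 15, 156], [9, 14, 118]] (array([441.1,  83.6,  99. ]), [[-0.0, -0.0], [-0.0, 0.0]])
105 [[14, 14, 152], [12, 14, 139]] (array([440.8,  84.4,  82.2]), [[0.0, 0.0], [-0.0, -0.0]])
105 [[11, 15, 148], [9, 12, 98]] (array([441.1,  83.6,  99.1]), [[-0.0, -0.1], [-0.0, 0.1]])
30.475 [405.8 100.  235.5] [ 0.7  0.4 -0.3]
weights (0.25, 2.875, 0.947) drop mm 10.7
pot (0.625, -2.5, 0.511) drop mm -10.1
```

The two estimates disagree slightly (−0.015 vs +0.01), so I'll use the more reliable plate-ellipse fit from the same viewpoints as before. It gave z=120.6 at the stop, and level should be about 108.6.

```bash
python3 -m pendant '{"dp":[[0.002,0.05,0.003],[0.005,0.1,0.006],[0.007,0.15,0.009],[0.009,0.2,0.012],[0.012,0.25,0.015],[0.014,0.293,0.015],[0.014,0.293,0.015],[0.014,0.293,0.015]],"rotation":[[0,0,0],[0,0,0],[0,0,0],[0,0,0],[0,0,0],[0,0,0],[0,0,0],[0,0,0]]}'
python3 g1.py n1.pkl
python3 -m pendant '{"dp":[[0,-0.04,0],[0,-0.08,0],[0,-0.08,0],[0,-0.08,0],[0,-0.08,0]],"rotation":[[0,0,0],[0,0,0],[0,0,0],[0,0,0],[0,0,0]]}'
python3 g1.py n2.pkl
cat > plate.py <<'E'
from h import *; import pickle
def fit(c,z):
    h=cv2.cvtColor(c['bgr'],cv2.COLOR_BGR2GRAY); C=proj(c,(542,-146.5,z))
    ed=cv2.Canny(cv2.GaussianBlur(h,(3,3),0),40,100); ys,xs=np.nonzero(ed); p=np.c_[xs,ys].astype(np.float32)
    R=52*c['K'][0,0]/(c['P'][2,3]-z)
    e=(tuple(C),(2*R,2*R),0)
    for tol in(6,5,4,3,2,1.5,1.5,1.5):
        q=p-np.array(e[0]);th=np.radians(e[2]);x=q@[np.cos(th),np.sin(th)];y=q@[-np.sin(th),np.cos(th)]
        rr=np.hypot(x/(e[1][0]/2),y/(e[1][1]/2)); k=abs(rr-1)*65<tol; e=cv2.fitEllipse(p[k])
    q=np.array([onz(c,u,z)[:2] for u in p[k]]) # circle fit on plane z
    A=np.c_[2*q,np.ones(len(q))]; s=np.linalg.lstsq(A,(q**2).sum(1),rcond=None)[0]; r=np.sqrt(s[2]+s[0]**2+s[1]**2)
    return e[0],k.sum(),s[:2].round(1),r, c['P'][2,3]-52/r*(c['P'][2,3]-z)
for n,z in(('v1',120),('v2',120),('n1',108),('n2',108)):
    c=pickle.load(open(n+'.pkl','rb')); print(n,fit(c,z))
for a,b,z in(('v1','v2',120),('n1','n2',108)):
    L=[(c,fit(c,z)[0]) for c in (pickle.load(open(x+'.pkl','rb')) for x in(a,b))]; print(tri(L))
E
python3 plate.py
```

```text
time: 31.48
tool_pos: [448.5, -189.2, 220.3]
tcp_rot: [-3.141, 0.0, 0.1]
contact_force: [0.5, 0.5, -0.2]
grip_width: 27.1
finger_force: 0.0
time: 32.15
tool_pos: [441.1, -110.2, 220.6]
tcp_rot: [3.141, -0.0, 0.1]
contact_force: [0.8, 0.5, 0.4]
grip_width: 27.0
finger_force: 0.0
v1 ((212.6974639892578, 73.83837127685547), np.int64(428), array([ 540.6, -146.1]), np.float64(51.63944900512428), np.float64(118.19942935601694))
v2 ((311.3341979980469, 74.86671447753906), np.int64(402), array([ 540.4, -147. ]), np.float64(51.92257678721274), np.float64(119.6148187766421))
n1 ((216.79461669921875, 74.482177734375), np.int64(422), array([ 540.6, -146.8]), np.float64(51.801536251722105), np.float64(106.96547862635282))
n2 ((311.5071716308594, 75.53529357910156), np.int64(406), array([ 540.5, -147.7]), np.float64(51.97558410513618), np.float64(107.87299539286545))
(array([ 542.8, -146.2,  120.6]), [[0.0, 0.2], [0.0, -0.2]])
(array([ 542.7, -147. ,  108.6]), [[0.0, 0.1], [0.0, -0.1]])
```

Three estimates put the plate 11.2–12.0 mm below its stop height, and level is 12. The beam is therefore level to within about 0.01 rad, so I'm handing in.

```bash
python3 -c "
from plant import workorder
print(workorder.close_job())"
```

```text
the job is handed in; nothing more can be done
None
```

I handed the job in at about 32 s: both weights are stacked on the pin, the pot is still on its plate, and the beam floats level to within about 0.01 rad by the camera fits (I didn't read the pointer directly). While picking up the weights, the gripper touched what was probably the scale's index plate at about 6 N, and pressed at about 14 N on what was probably the slab behind.

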